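Reload the filter tube of a nail-dust extractor and restart it

TASK

Service the nail-dust extractor: first turn the orange-winged knob under the shelf fully to the red (off) end. With it off, drop every blue-and-white filter ring on the table into the clear tube so that they lie flat in one column, and push the black dust tray in between its rails under the shelf until it is fully home against the stop; only then turn the knob fully to the green (on) end. Leave the jar, the polish bottle and the practice hand where they are, standing or lying as they were.

Things in the scene. Friction and masses are not known exactly. Their poses are not given: they have to be found in the camera images.
- station: Fixed raised shelf: wood board 200 deep (x), 440 wide (y), 12 thick, underside 185 and top 197 above the table; side panels at y = +-212, x = 60 to 200. Origin on the table under the middle of the board's edge nearest the robot; board spans x = 0 to 200. x points away from the robot, y left, z up. Low bottles at the back of the board (x over 140, to 255 high); its front is clear.
- lane_home (a point): Where the tray's origin is when home, on the table: station (0, -110, 0); lane centre line y = -110, along x. Two aluminium rails 22 high, inner faces 62 either side of the centre line, run from x = 0 to a stop with its near face at x = 85. In front of x = 0 the rails flare outward by about 13, to x = -30.
- knob (a joint): Knob angle, rad; vertical axis at station (30, 110). 0 = stop, off: the wing points 0.6 rad to the right (-y) of straight toward the robot (station -x), at the red mark. 1.2 = stop, on: 0.6 rad to the left, green mark. At v the wing points along (-cos(v-0.6), sin(v-0.6)) in the station frame. Stays where left; friction 0.12 N m. Fully off: below 0.09; fully on: above 1.11.
- knob_axis (a point): Point on the knob's axis at mid height of its wing, fixed at station (30, 110, 158). The knob hangs from the shelf's underside: black hub of radius 22 and one orange wing.
- knob_tip (a point): Outer end of the knob's orange wing (white tip), at its mid height, 158 above the table and 110 from the axis. The wing is 12 thick and 30 tall (143 to 173 above the table, 12 below the underside) and stands out in front of the shelf's edge, by 60 at the stops and 80 midway; push its side or pinch it.
- tray: Loose black open tray 170 long (x), 116 wide (y), walls 26 high, 4 thick, 0.2 to 0.45 kg. Origin: centre of its underside, z up. At its end nearest the robot (centre x = -79) stands a yellow grip plate 12 thick (x), 50 wide (y), top 70 above the table. Starts in front of its lane, goes in +x end first, 4 of play each side. At home it stands out 85 in front of the shelf.
- tube: Fixed clear upright tube on a blue round foot (radius 46, 8 high). Origin at the centre of the foot's underside. Inside radius 30.5, inner floor 8 above the table; the mouth flares from 120 up to the rim at 127 above the table (outer radius about 41 at the rim). It holds five rings.
- ring0: Loose filter ring (3 to 5 of ring0..ring4 are present, the others absent): a disc of radius 28, 22 high, about 60 g; white body, blue rims, the hole closed by dark mesh. Origin at the centre of its underside, z along its axis; starts lying flat on the table; either face may be up.
- ring1: Loose filter ring (3 to 5 of ring0..ring4 are present, the others absent): a disc of radius 28, 22 high, about 60 g; white body, blue rims, the hole closed by dark mesh. Origin at the centre of its underside, z along its axis; starts lying flat on the table; either face may be up.
- ring2: Loose filter ring (3 to 5 of ring0..ring4 are present, the others absent): a disc of radius 28, 22 high, about 60 g; white body, blue rims, the hole closed by dark mesh. Origin at the centre of its underside, z along its axis; starts lying flat on the table; either face may be up.
- ring3: Loose filter ring (3 to 5 of ring0..ring4 are present, the others absent): a disc of radius 28, 22 high, about 60 g; white body, blue rims, the hole closed by dark mesh. Origin at the centre of its underside, z along its axis; starts lying flat on the table; either face may be up.
- ring4: Loose filter ring (3 to 5 of ring0..ring4 are present, the others absent): a disc of radius 28, 22 high, about 60 g; white body, blue rims, the hole closed by dark mesh. Origin at the centre of its underside, z along its axis; starts lying flat on the table; either face may be up.
- jar: Bystander: red jar with white cap, radius 26, 55 high. Origin at the centre of its underside. Not to be disturbed.
- polish: Bystander: blue polish bottle with black cap, radius 20, 90 high. Origin at the centre of its underside. Not to be disturbed.
- dummy: Bystander: copper-coloured practice hand lying on the table, about 220 long (x, fingers to +x) by 120 wide, 30 high. Origin at the underside of the palm's centre. Not to be disturbed.
Mind the look-alikes: they are no part of the job. Leave any pink or yellow look-alike of the ring1 alone.

How it is judged:
On the way, in this order (a step that is already met when the one before it is completed fails the run):
1. the knob is turned fully off (value of joint knob below 0.09 rad), for 0.2 s.
2. with the knob still off, every ring lies flat in the tube and the tray is home (value of joint knob below 0.09 rad and horizontal distance between each of ring0, ring1, ring2, ring3, ring4 and tube below 0.006 m and z of each of ring0, ring1, ring2, ring3, ring4 in the frame of tube below 0.121 m and angle between the z axis of each of ring0, ring1, ring2, ring3, ring4 and the z axis of tube, either way round below 0.12 rad and x of tray in the frame of station above -0.008 m and y of tray in the frame of station between -0.117 and -0.103 m and angle between the x axis of tray and the x axis of station, either way round below 0.1 rad and z of tray in the frame of station below 0.006 m), for 0.2 s.
3. the knob is turned fully on (value of joint knob above 1.11 rad), for 0.2 s.
At the end, for the whole second after the job is handed in: Knob above 1.11 rad; every ring flat in the tube (axis within 6 mm, tilt under 0.12 rad, origin below 121 mm); tray at most 8 mm short of home, within 7 mm of the lane's centre, turned under 0.10 rad; all at rest; bystanders within 40 mm of their places and upright (value of joint knob above 1.11 rad and horizontal distance between each of ring0, ring1, ring2, ring3, ring4 and tube below 0.006 m and z of each of ring0, ring1, ring2, ring3, ring4 in the frame of tube below 0.121 m and angle between the z axis of each of ring0, ring1, ring2, ring3, ring4 and the z axis of tube, either way round below 0.12 rad and x of tray in the frame of station above -0.008 m and y of tray in the frame of station between -0.117 and -0.103 m and angle between the x axis of tray and the x axis of station, either way round below 0.1 rad and z of tray in the frame of station below 0.006 m and linear speed of each of ring0, ring1, ring2, ring3, ring4, tray below 0.02 m/s and distance of each of jar, polish, dummy from where it was at the start of the episode below 0.04 m and angle between each of jar, polish, dummy's own z axis and vertical below 0.3 rad); the robot touches nothing.
It fails at once if a bystander (jar, polish bottle or practice hand) is shifted more than 40 mm or tipped over (distance of any of jar, polish, dummy from where it was at the start of the episode above 0.04 m or angle between any of jar, polish, dummy's own z axis and vertical above 0.5 rad).
Of ring0, ring1, ring2, ring3, ring4 only 3 to 5 are there at a start; the rules pass over those that are not, and their reading is None.
At some moment in a run one of ring0, ring1, ring2, ring3, ring4, tray may be knocked a few centimetres aside while the robot is not near it.
Once in a run the grip may slacken for a moment while it holds something.
It also fails if it takes over 210 s, if anything falls off the work surface, if the arm or the gripper's body presses on something with over 40 N, if the wrist force passes 120 N, or if a joint passes its speed limit or range.

ROBOT

A 7-joint arm with a two-finger parallel gripper is mounted at the origin on the work surface. World frame = base frame: x ahead of the robot, y to its left, z up, the work surface at z = 0. Lengths are in m, angles in rad, forces in N, time in s.
With the tool pointing down it reaches from about 0.4 to 0.875 m from the base axis. Payload 6.5 kg.
Tool frame: the origin (TCP) lies at the very end of the fingers, on their centre line; the grasp point (between the pads) lies 19 mm behind it (grip_point_offset is the distance from the TCP to the grasp point, in m); z points along the fingers, y is the line along which they close (so a half turn about z gives the same grasp; the last joint's range is limited). The gripper opens to 88 mm and grips with 3 to 60 N. Pads are 18 mm wide; open, the fingers measure 123 mm over their backs; the gripper's body (75 mm by 187 mm) begins 45 mm behind the grasp point.
Start: joints at [1.202, 0.536, -0.004, 1.538, 0.003, 1.067, -0.071], TCP at [0.194, -0.62, 0.239] pointing down, gripper open.
Joint ranges: [-2.7, 2.7], [-0.37, 2.16], [-1.27, 1.26], [0.24, 2.4], [-1.31, 4.45], [0.19, 1.91], [-2.76, 2.76]. Speed limits (rad/s): [2.39, 2.39, 3.14, 3.14, 3.14, 3.14, 3.14].

INTERFACE

Orientations are given as a rotation vector (axis times angle).
In Python, from station import read_state, get_image, close_job, grip_point_offset gives the robot as it stands.
- The arm moves only by the tool apply_moves, never from a script. Its argument "steps" is text: rows parted by semicolons, each of 5 numbers parted by spaces: the opening, from -1 (shut) to 1 (fully open), then the shift along the world's x, y, z in mm, then the turn about the world's z in degrees. In form: gripper x y z spin; .... A call has 1 to 5 rows; each row shifts and turns the commanded pose from where the row before left it; what a row does not reach is not made up. A row lasts 1/12 s, in which the tool goes at most 41.7 mm and 7.16 degrees, less where a joint would pass 70% of its speed; a pose out of reach is approached as far as the arm can. A call with a gripper value outside its range is refused whole. The fingers move at their own pace and stop on an object; "force" is the grip in N (left out, the last holds). Time passes only in rows, so rows that do not move let the fingers close. It gives the time, the measured TCP pose, the force, the opening and the grip force at its end, in the units of the state.
- read_state(): the state, without advancing time (a new reading comes with each control period).
- get_image(name): name is "side" or "top" or "wrist"; returns a dict with "frame" (480x640x3 uint8, red, green, blue), "fx", "fy", "cx", "cy" (pixels), "k1" (the pictures are not rectified: a ray, as slopes to the right and down, at radius r is drawn at 1 + k1 r^2 times it, then the intrinsics apply), "world_to_cam" (4x4, takes a point from world to camera coordinates); the wrist camera has in their place "mount" (4x4, takes a point from camera to tool coordinates, whose origin is the TCP and whose axes are the flange's). Camera axes: x right, y down, z forward; pixel columns grow to the right and rows downward; lengths in m; the calibration is good to about 2 mm. A picture is of the moment at which its call begins: read the wrist's pose just before it. There is no depth.
- close_job(): hands the job in; it is judged then, once.
The state is a dict: "clock": time; "joints": joint angles; "joint_vel": joint speeds; "tau": joint torques, N m; "position": TCP position; "tool_rot": TCP orientation; "force": force on the tool from outside, world axes, zero at the start; "wrist_torque": the same for the moment, N m; "finger_gap": finger opening in m; "finger_force": force on a finger pad.
Only numpy, scipy, OpenCV 4.12 (cv2) and the standard library are available. Lean on these libraries where they do the work, as an engineer would, in place of code of your own. Each camera call takes 0.05 s, during which the arm holds its last target. There are 200 camera calls.

## Working session

There is one attempt and no reset: what is moved stays moved. The work goes in short steps, Python scripts to look and compute and a tool call to move; the robot and the scene stay as the last step left them, time stands still between calls to the robot, and variables do not carry over. Pictures are saved under pics/ and viewed, at most 14 in all, crops included, and the job is handed in when it is done.

Besides the shell and the picture viewer there is one more tool, called after "Emit:" by a JSON object that holds its "op" and its "data", one argument or row to a line. apply_moves: Moves the arm, as the interface text tells. Its arguments: {"type":"object","properties":{"steps":{"type":"string"},"force":{"type":"number"}},"required":["steps"]}

```bash
ls; mkdir -p pics
python3 - <<'E'
from station import *
import cv2,numpy as np
print(read_state())
for n in ["top","side"]:
    d=get_image(n); cv2.imwrite(f"pics/{n}0.png",d["frame"][:,:,::-1])
    print(n,{k:v for k,v in d.items() if k!="frame"})
E
```

```text
pics
{'clock': 0.0, 'joints': array([ 1.20182252,  0.53719674, -0.00442965,  1.53883695,  0.00262799,
        1.0672991 , -0.07120625]), 'joint_vel': array([-0.00149046, -0.00176885,  0.00016897, -0.00275703, -0.00032567,
        0.0004685 , -0.0003887 ]), 'tau': array([ 4.64032200e-05, -5.70982897e+01,  9.90703180e-01, -2.51596481e+01,
       -5.64069708e-02,  1.80776906e-02,  1.49216471e-04]), 'position': array([ 0.19360136, -0.61986666,  0.23783346]), 'tool_rot': array([-3.10397980e+00, -4.73638280e-01,  6.51551021e-04]), 'force': array([ 0.54242971, -0.1991114 , -0.17525382]), 'wrist_torque': array([ 0.0159586 ,  0.04659747, -0.00241676]), 'finger_force': 0.0, 'finger_gap': 0.0877902444413641}
top {'fx': 618.3486832674805, 'fy': 618.3486832674805, 'cx': 321.31473435811597, 'cy': 236.70837766989425, 'k1': -0.1335232028431201, 'world_to_cam': array([[ 0.01667332, -0.99985039,  0.00460378, -0.04996606],
       [-0.98707773, -0.01719389, -0.15931703,  0.5792773 ],
       [ 0.15937235, -0.00188795, -0.98721674,  1.4184043 ],
       [ 0.        ,  0.        ,  0.        ,  1.        ]])}
side {'fx': 488.84680388767595, 'fy': 488.84680388767595, 'cx': 321.839115704667, 'cy': 237.12472215447806, 'k1': -0.07497404875044723, 'world_to_cam': array([[-0.8522137 , -0.52307745, -0.0110357 ,  0.4306852 ],
       [-0.39604623,  0.65874647, -0.63968779,  0.33209913],
       [ 0.34187599, -0.54078005, -0.76855562,  0.88367967],
       [ 0.        ,  0.        ,  0.        ,  1.        ]])}
```

View pics/top0.png

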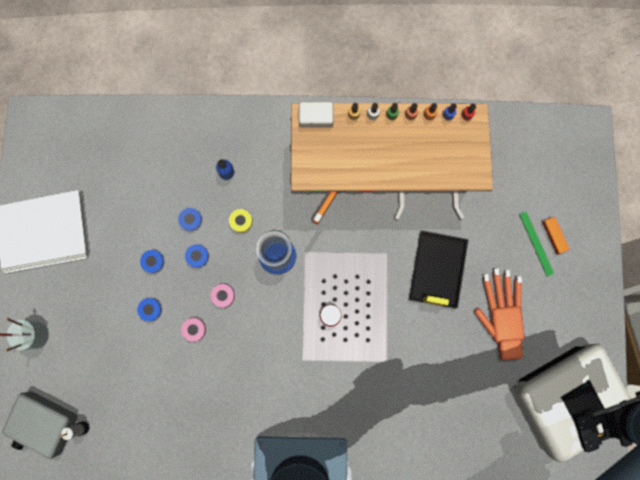

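View pics/side0.png

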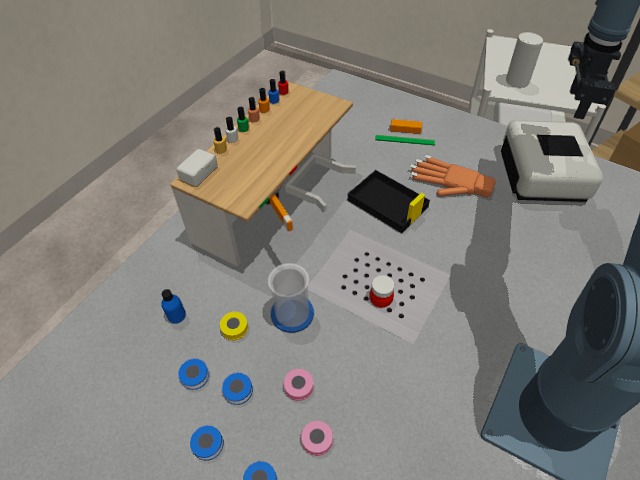

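Top view: 4 blue rings at about (189,219), (197,256), (151,261) and (149,309). The look-alikes are yellow (240,221) and pink (222,295), (193,329). Tube foot is at (276,255), tray at (438,270), orange wing tip at (317,220), jar at (331,314), polish at (226,170), and the hand at (505,315).

```bash
cat > h.py <<'E'
from station import *
import cv2,numpy as np
def unproj(d,uv,z):
    r=np.array([(uv[0]-d["cx"])/d["fx"],(uv[1]-d["cy"])/d["fy"]]); p=r.copy()
    for _ in range(20): p=r/(1+d["k1"]*(p@p))
    W=np.linalg.inv(d["world_to_cam"]); o=W[:3,3]; v=W[:3,:3]@np.array([p[0],p[1],1])
    return o+v*(z-o[2])/v[2]
def proj(d,P):
    c=d["world_to_cam"]@np.append(P,1); p=c[:2]/c[2]; p=p*(1+d["k1"]*(p@p))
    return np.array([d["cx"]+d["fx"]*p[0],d["cy"]+d["fy"]*p[1]])
def wristcam(d,s):
    from scipy.spatial.transform import Rotation as R
    T=np.eye(4);T[:3,:3]=R.from_rotvec(s["tool_rot"]).as_matrix();T[:3,3]=s["position"]
    d["world_to_cam"]=np.linalg.inv(T@d["mount"]); return d
def blobs(d,lo,hi,amin=40):
    hsv=cv2.cvtColor(d["frame"],cv2.COLOR_RGB2HSV)
    m=cv2.inRange(hsv,np.array(lo),np.array(hi))
    cs,_=cv2.findContours(m,cv2.RETR_EXTERNAL,cv2.CHAIN_APPROX_NONE)
    return [c[:,0] for c in cs if cv2.contourArea(c)>amin]
def circ(P):
    A=np.c_[2*P[:,:2],np.ones(len(P))]; s=np.linalg.lstsq(A,(P[:,:2]**2).sum(1),rcond=None)[0]
    return s[:2],np.sqrt(s[2]+s[:2]@s[:2])
BLUE=((105,130,80),(125,255,255))
E
python3 - <<'E'
from h import *
np.set_printoptions(precision=4,suppress=True)
d=get_image("top");e=get_image("side")
print("cam",np.linalg.inv(d["world_to_cam"])[:3,3])
for nm,D in(("top",d),("side",e)):
  for col,(lo,hi) in dict(blue=BLUE,orange=((5,150,150),(14,255,255)),yellow=((22,150,150),(33,255,255))).items():
    for c in blobs(D,lo,hi):
        P=np.array([unproj(D,p,.022) for p in c]); k,r=circ(P); print(nm,col,c.mean(0),k,r,len(c))
print("board",[unproj(d,p,.197) for p in((291,104),(489,104),(492,190),(291,191))])
print("tip",unproj(d,(315,221),.173), "jar",unproj(d,(331,314),.055),"polish",unproj(d,(226,160),.09),'tube rim',unproj(d,(275,250),.127))
big=cv2.resize(d["frame"][150:350,130:530],None,fx=2,fy=3,interpolation=3)
big=cv2.resize(d["frame"][180:320,240:480],None,fx=3.3,fy=3.3,interpolation=3)
cv2.imwrite("pics/c1.png",big[:,:,::-1])
E
```

```text
cam [ 0.3466 -0.0373  1.4928]
top blue [148.6825 308.9365] [0.4015 0.3699] 0.026277538779128053 63
top blue [151.2459 260.8033] [0.5179 0.3698] 0.026219046912383755 61
top blue [282.0213 264.1064] [0.5367 0.0655] 0.03937659469329431 94
top blue [196.2623 255.623 ] [0.5329 0.2603] 0.025823818180900567 61
top blue [275.434  252.0189] [0.5457 0.0697] 0.021376414104174218 53
top blue [189.3158 218.7895] [0.6226 0.2817] 0.025106304183726436 57
top blue [224.54 169.  ] [0.7493 0.2011] 0.016078209762864174 50
top orange [502.6701 307.7386] [ 0.4001 -0.4848] 0.06369037265212009 394
top orange [326.9186 202.2791] [ 0.6697 -0.0519] 0.018908836910742695 86
top yellow [437.4792 300.0417] [ 0.4356 -0.3198] 0.01729217237922184 48
top yellow [240.5763 220.678 ] [0.6201 0.1566] 0.025074259183670844 59
side blue [259.6848 471.5109] [0.4029 0.3669] 0.021043125638538048 92
side blue [205.5843 440.9663] [0.5169 0.3712] 0.02707530050995836 89
side blue [236.475 386.5  ] [0.5323 0.2615] 0.026925948814903632 80
side blue [192.2911 372.1139] [0.6225 0.2831] 0.026876507857033858 79
side blue [292.705  319.2446] [0.5326 0.0738] 0.040305733103149 139
side blue [173.0811 308.4595] [0.7497 0.1971] 0.02785908247326917 74
side blue [273.325  95.3  ] [ 1.0129 -0.5392] 0.02650651733204049 40
side orange [442.4918 174.6803] [ 0.4112 -0.4798] 0.059369489815060364 366
side yellow [232.9286 323.4143] [0.6215 0.1578] 0.02675563104594524 70
side yellow [416.8333 199.1   ] [ 0.4474 -0.3577] 0.01813734616605277 30
board [array([0.8521, 0.0323, 0.197 ]), array([ 0.8634, -0.4104,  0.197 ]), array([ 0.6652, -0.4095,  0.197 ]), array([0.6542, 0.027 , 0.197 ])]
tip [ 0.5939 -0.0256  0.173 ] jar [ 0.398  -0.0655  0.055 ] polish [0.7522 0.1876 0.09  ] tube rim [0.5352 0.0629 0.127 ]
```

View pics/c1.png

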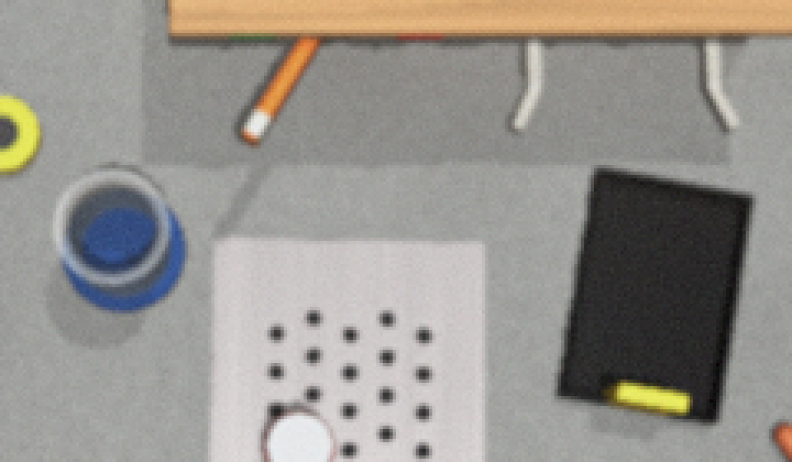

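The crop shows the wing leaning left, at the green (on) end, with its tip near (316,219). The board gives a station yaw of about 0.026 and an origin near (0.660,-0.191). The knob axis is then about (0.687,-0.080), and the tip lies where the description says. Next I shut the gripper and go to the left side of the wing.

Emit:
{"op": "apply_moves", "data": {
  "steps": "-1 21 32.5 0 -3.5;-1 21 32.5 0 -3.5;-1 21 32.5 0 -3.5;-1 21 32.5 0 -3.5;-1 21 32.5 0 -3.4",
  "force": 20
}}

```text
clock: 0.62
position: [0.2994, -0.4562, 0.2386]
tool_rot: [-3.141, 0.007, 0.0]
force: [-0.3, -0.2, -0.6]
finger_gap: 0.0572
finger_force: 0.0
```

Emit:
{"op": "apply_moves", "data": {
  "steps": "-1 21 32.5 0 0;-1 21 32.5 0 0;-1 21 32.5 0 0;-1 21 32.5 0 0;-1 21 32.5 0 0"
}}

```text
clock: 1.03
position: [0.4044, -0.2937, 0.2388]
tool_rot: [3.141, -0.002, 0.0]
force: [0.7, -0.0, -0.4]
finger_gap: 0.0235
finger_force: 0.0
```

Emit:
{"op": "apply_moves", "data": {
  "steps": "-1 21 32.5 0 0;-1 21 32.5 0 0;-1 21 32.5 0 0;-1 21 32.5 0 0;-1 21 32.5 0 0"
}}

```text
clock: 1.45
position: [0.5095, -0.1312, 0.2388]
tool_rot: [3.141, -0.002, 0.0]
force: [0.0, -0.7, 0.4]
finger_gap: 0.0003
finger_force: 0.0
```

Emit:
{"op": "apply_moves", "data": {
  "steps": "-1 21 32.5 0 0;-1 21 32.5 0 0;-1 21 32.5 0 0;-1 21 32.5 0 0;-1 21 32.5 0 0"
}}

```text
clock: 1.87
position: [0.6145, 0.0312, 0.2386]
tool_rot: [3.141, -0.002, -0.0]
force: [1.3, 0.5, -0.6]
finger_gap: 0.0006
finger_force: 0.0
```

Emit:
{"op": "apply_moves", "data": {
  "steps": "-1 0 0 -30 0;-1 0 0 -30 0;-1 0 0 -26 0;-1 0 -20 0 0;-1 0 -20 0 0"
}}

```text
clock: 2.28
position: [0.6122, -0.0091, 0.1503]
tool_rot: [-3.141, -0.004, 0.007]
force: [0.7, 1.9, 1.0]
finger_gap: 0.0004
finger_force: 1.2
```

Emit:
{"op": "apply_moves", "data": {
  "steps": "-1 0 -15 0 0;-1 0 -15 0 0;-1 0 -15 0 0;-1 0 -15 0 0;-1 0 -12 0 0"
}}

```text
clock: 2.7
position: [0.6137, -0.0822, 0.1525]
tool_rot: [-3.14, 0.001, 0.0]
force: [0.6, 2.9, 0.0]
finger_gap: 0.0004
finger_force: 1.5
```

Emit:
{"op": "apply_moves", "data": {
  "steps": "-1 0 -6 0 0;-1 0 -5 0 0;-1 0 -4 0 0;-1 0 -3 0 0;-1 0 0 0 0"
}}

```text
clock: 3.12
position: [0.6137, -0.1009, 0.1527]
tool_rot: [3.141, -0.002, -0.0]
force: [-0.9, 0.7, 0.1]
finger_gap: 0.0004
finger_force: 0.4
```

Not at the stop yet. I'll go on in small steps until the force rises.

Emit:
{"op": "apply_moves", "data": {
  "steps": "-1 0 -2 0 0;-1 0 -2 0 0;-1 0 -2 0 0;-1 0 0 0 0"
}}

```text
clock: 3.45
position: [0.6137, -0.1056, 0.1526]
tool_rot: [-3.141, 0.0, 0.001]
force: [-0.3, 3.0, 0.0]
finger_gap: 0.0004
finger_force: 1.5
```

Emit:
{"op": "apply_moves", "data": {
  "steps": "-1 0 -1 0 0;-1 0 -1 0 0;-1 0 0 0 0"
}}

```text
clock: 3.7
position: [0.6138, -0.106, 0.1527]
tool_rot: [-3.139, -0.001, 0.001]
force: [-0.3, 8.0, 1.6]
finger_gap: 0.0004
finger_force: 3.2
```

Stop reached: position stuck, force climbing to 8 N. Next I back off, rise and look with the wrist camera on the way to the rings.

Emit:
{"op": "apply_moves", "data": {
  "steps": "1 0 20 0 0;1 -10 10 30 0;1 -10 10 35 0;1 -10 30 15 0;1 -10 30 15 0"
}}

```text
clock: 4.12
position: [0.5742, -0.0102, 0.2497]
tool_rot: [3.139, -0.008, 0.004]
force: [0.7, 1.1, 0.2]
finger_gap: 0.0315
finger_force: 0.0
```

Emit:
{"op": "apply_moves", "data": {
  "steps": "1 -10 30 0 0;1 -10 30 0 0;1 -10 30 0 0;1 -10 30 0 0;1 -4 30 0 0"
}}

```text
clock: 4.53
position: [0.529, 0.1417, 0.248]
tool_rot: [3.14, -0.003, 0.001]
force: [0.2, -0.5, -0.0]
finger_gap: 0.0649
finger_force: 0.0
```

Run:
```python
from h import *
np.set_printoptions(precision=4,suppress=True)
s=read_state();d=wristcam(get_image("wrist"),s);t=get_image("top")
print(s["position"],d["mount"],d["fx"],d["k1"])
cv2.imwrite("pics/w1.png",d["frame"][:,:,::-1])
for c in blobs(t,(5,150,150),(14,255,255)): print("or",c.mean(0))
for c in blobs(d,*BLUE):
    P=np.array([unproj(d,p,.022) for p in c]); print(c.mean(0),circ(P),len(c))
```

```text
[0.529  0.1417 0.248 ] [[-0.0005 -0.9611 -0.2764  0.07  ]
 [ 1.     -0.0005  0.      0.0001]
 [-0.0002 -0.2764  0.9611 -0.1456]
 [ 0.      0.      0.      1.    ]] 404.0419962572167 -0.06480002243755627
or [501.8187 312.1833]
or [354.4    200.3273]
[ 99.5    307.6216] (array([0.4185, 0.3694]), np.float64(0.012899618246658235)) 74
[ 84.6325 217.759 ] (array([0.5174, 0.3703]), np.float64(0.02745915752024949)) 166
[409.1481 201.3333] (array([0.5331, 0.0647]), np.float64(0.018176808046592)) 189
[193.5    200.8293] (array([0.5327, 0.261 ]), np.float64(0.02726425669106309)) 164
[381.1343 175.7463] (array([0.5413, 0.0705]), np.float64(0.03903902468043782)) 268
[162.0111 101.2778] (array([0.6223, 0.2823]), np.float64(0.027285338871607976)) 180
```

View pics/w1.png

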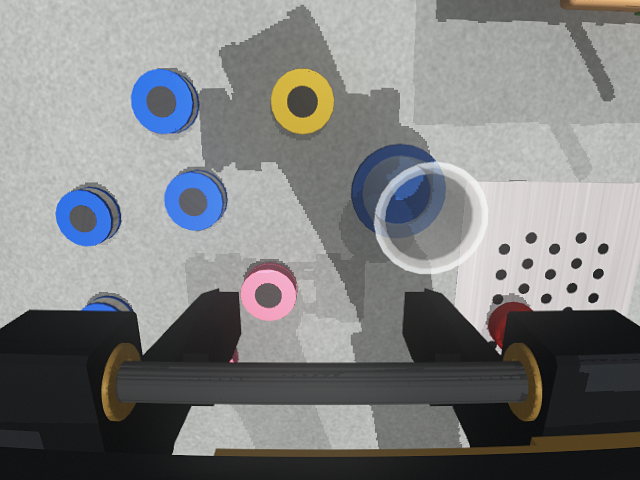

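The wrist picture shows the rings at (162,101), (194,201) and (85,218), matching the other cameras to 1 mm. The tube rim is centred near (431,217).

Run:
```python
from h import *
np.set_printoptions(precision=4,suppress=True)
s=read_state();d=wristcam(get_image("wrist"),s);t=get_image("top")
f=d["frame"];m=(f.min(2)>215).astype(np.uint8);m[:140]=0;m[290:]=0;m[:,:360]=0;m[:,500:]=0
c=max(cv2.findContours(m,cv2.RETR_EXTERNAL,cv2.CHAIN_APPROX_NONE)[0],key=len)[:,0]
print(cv2.minEnclosingCircle(c)); c=cv2.convexHull(c)[:,0]
print("rim",circ(np.array([unproj(d,p,.127) for p in c])), len(c))
# foot: points of left half
b=[c for c in blobs(d,*BLUE,) if 350<c[:,0].mean()<420]
p=np.vstack(b); p=cv2.convexHull(p)[:,0]; p=p[p[:,0]<375]
print("foot",circ(np.array([unproj(d,q,.008) for q in p])),len(p))
print("rim from top px", circ(np.array([unproj(t,q,.127) for q in ((256.5,249),(293.5,249),(275,230.5),(275,268))])))
```

```text
((464.5, 226.0), 66.25151062011719)
rim (array([0.5302, 0.0551]), np.float64(0.044336106422571644)) 12
foot (array([0.5385, 0.0669]), np.float64(0.04512768115518363)) 10
rim from top px (array([0.5371, 0.063 ]), np.float64(0.041793201185274596))
```

Run:
```python
from h import *
s=read_state();d=wristcam(get_image("wrist"),s)
print(circ(np.array([unproj(d,q,.127) for q in ((374,217),(488,216),(431,161),(431,273))])))
f=d["frame"];m=((f.min(2)>190)&(np.arange(640)<450)[None]).astype(np.uint8);m[:150]=0;m[285:]=0;m[:,:368]=0
# edge points: leftmost white per ray
P=[]
for a in np.radians(np.r_[100:260:8]):
    for r in np.arange(66,44,-.5):
        u,v=431+r*np.cos(a),217+r*np.sin(a)
        if f[int(round(v)),int(round(u))].min()>185: P.append((u,v));break
print(len(P),circ(np.array([unproj(d,p,.127) for p in P])))
```

```text
(array([0.53998883, 0.06639895]), np.float64(0.03903280662362937))
15 (array([0.53800799, 0.06691703]), np.float64(0.038475341887444184))
```

Emit:
{"op": "apply_moves", "data": {
  "steps": "1 1 30 -30 0;1 1 30 -30 0;1 1 30 -30 0;1 1 15 -35 0;1 0 14 -35 0"
}}

```text
clock: 5.2
position: [0.5352, 0.2586, 0.0881]
tool_rot: [3.141, -0.004, 0.003]
force: [1.2, -0.6, 0.1]
finger_gap: 0.0882
finger_force: 0.0
```

Emit:
{"op": "apply_moves", "data": {
  "steps": "1 0 0 -30 0;1 0 0 -30 0;1 0 0 -17 0;1 0 0 0 0"
}}

```text
clock: 5.53
position: [0.5322, 0.255, 0.0083]
tool_rot: [3.137, -0.005, -0.009]
force: [0.4, 0.5, 0.2]
finger_gap: 0.0881
finger_force: 0.0
```

Emit:
{"op": "apply_moves", "data": {
  "steps": "1 0 0 0 0;-1 0 0 0 0;-1 0 0 0 0;-1 0 0 0 0;-1 0 0 0 0",
  "force": 15
}}

```text
clock: 5.95
position: [0.5346, 0.2591, 0.0136]
tool_rot: [-3.141, 0.002, -0.003]
force: [-0.3, 0.2, -0.4]
finger_gap: 0.0635
finger_force: 0.0
```

Emit:
{"op": "apply_moves", "data": {
  "steps": "-1 0 0 0 0;-1 0 0 0 0;-1 0 0 0 0"
}}

```text
clock: 6.2
position: [0.5343, 0.2592, 0.0131]
tool_rot: [-3.141, 0.001, -0.002]
force: [0.3, -0.5, 6.9]
finger_gap: 0.0554
finger_force: 15.0
```

Gripped (gap 55.4 mm). Lift and carry to the tube.

Emit:
{"op": "apply_moves", "data": {
  "steps": "-1 0 0 30 0;-1 0 0 40 0;-1 0 -10 40 0;-1 0 -30 40 0;-1 0 -35 35 0",
  "force": 25
}}

```text
clock: 6.62
position: [0.5336, 0.196, 0.1876]
tool_rot: [-3.14, -0.005, -0.003]
force: [1.7, -0.7, -1.3]
finger_gap: 0.0555
finger_force: 25.0
```

Emit:
{"op": "apply_moves", "data": {
  "steps": "-1 2 -35 0 0;-1 2 -35 0 0;-1 2 -30 0 0;-1 0 -17 0 0;-1 0 0 0 0"
}}

```text
clock: 7.03
position: [0.5396, 0.0717, 0.1849]
tool_rot: [3.138, -0.012, -0.001]
force: [-0.2, -0.2, -1.1]
finger_gap: 0.0555
finger_force: 25.0
```

Emit:
{"op": "apply_moves", "data": {
  "steps": "-1 0 0 -10 0;-1 0 0 0 0;-1 0 0 0 0"
}}

```text
clock: 7.28
position: [0.5389, 0.0792, 0.1742]
tool_rot: [-3.141, -0.003, 0.003]
force: [0.2, -0.1, -0.4]
finger_gap: 0.0553
finger_force: 25.0
```

Run:
```python
from h import *
s=read_state();d=wristcam(get_image("wrist"),s);e=get_image("side")
print(s["position"],s["finger_gap"])
a=d["frame"][100:420,160:560]; b=e["frame"][180:400,190:390]
cv2.imwrite("pics/p1.png",np.hstack([a[:,:,::-1],cv2.resize(b,(320,320))[:,:,::-1]]))
```

```text
[0.53888528 0.07921472 0.17422528] 0.05527057552984624
```

View pics/p1.png

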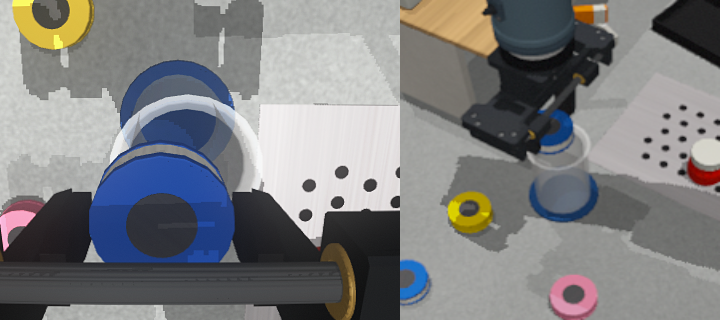

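The ring is held flat above the tube (ring at crop (162,205), rim around (185,165)), and 12.5 mm is left to go to -y. Centre, then lower.

Emit:
{"op": "apply_moves", "data": {
  "steps": "-1 1.5 -12.5 0 0;-1 0 0 -15 0;-1 0 0 0 0;-1 0 0 0 0"
}}

```text
clock: 7.72
position: [0.5408, 0.0645, 0.1598]
tool_rot: [3.141, -0.001, -0.002]
force: [-0.2, -0.3, -1.3]
finger_gap: 0.0559
finger_force: 2.5
```

Run:
```python
from h import *
s=read_state();d=wristcam(get_image("wrist"),s)
print(s["position"])
f=d["frame"]
for c in blobs(d,*BLUE,300):
    h=cv2.convexHull(c)[:,0]; print(c.mean(0),c.min(0),c.max(0),circ(np.array([unproj(d,p,s["position"][2]+.009) for p in h])))
```

```text
[0.54078031 0.06452812 0.15978879]
[320.07768362 285.31355932] [249 219] [394 362] (array([0.54741097, 0.06612496]), np.float64(0.030551378869634174))
[318.60702875 191.7028754 ] [259 165] [377 227] (array([0.57800992, 0.06557934]), np.float64(0.02050699304209335))
[ 22.86842105 116.42105263] [ 0 74] [ 50 154] (array([0.61640181, 0.16849844]), np.float64(0.013309075031823088))
```

Emit:
{"op": "apply_moves", "data": {
  "steps": "-1 0 0 0 0;-1 0 0 0 0"
}}

```text
clock: 7.93
position: [0.5416, 0.0652, 0.1608]
tool_rot: [-3.141, 0.001, -0.001]
force: [-0.1, 0.5, -0.5]
finger_gap: 0.0548
finger_force: 25.0
```

Run:
```python
from h import *
s=read_state();d=wristcam(get_image("wrist"),s);e=get_image("side")
print(s["position"],s["finger_gap"],s["finger_force"])
a=d["frame"][100:420,160:560]; b=e["frame"][190:350,220:380]
cv2.imwrite("pics/p2.png",np.hstack([a[:,:,::-1],cv2.resize(b,(320,320))[:,:,::-1]]))
```

```text
[0.54163061 0.06521154 0.16075184] 0.054751436811239514 24.999469220638275
```

View pics/p2.png

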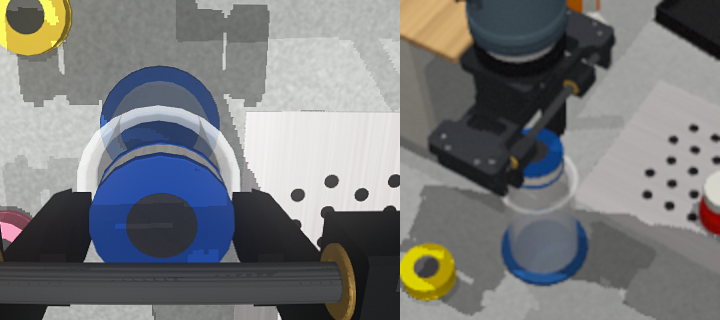

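Run:
```python
from h import *
s=read_state();d=wristcam(get_image("wrist"),s)
p=s["position"]
for z in(.004,.009): print(unproj(d,(322,325),p[2]+z)-p, unproj(d,(322,392-100),p[2]+z)-p)
# outer rim now
f=d["frame"];
print("rim LR",unproj(d,(236,285),.127),unproj(d,(402,285),.127),"rim far",unproj(d,(319,206),.127))
```

```text
[-0.00411635 -0.00029354  0.004     ] [ 0.00974816 -0.00030204  0.004     ]
[-0.00150435 -0.00028737  0.009     ] [ 0.01187086 -0.00029557  0.009     ]
rim LR [0.53887215 0.10586757 0.127     ] [0.5387917  0.02656543 0.127     ] rim far [0.57705082 0.06610437 0.127     ]
```

Ring still held centred; the grip slackened briefly and recovered. Lower it into the flare and release.

Emit:
{"op": "apply_moves", "data": {
  "steps": "-1 -1.5 1 -10 0;-1 0 0 -10 0;-1 0 0 -7 0;-1 0 0 0 0;-1 0 0 0 0"
}}

```text
clock: 8.5
position: [0.5391, 0.066, 0.1322]
tool_rot: [3.141, -0.001, -0.003]
force: [0.4, -0.9, -1.0]
finger_gap: 0.0551
finger_force: 25.0
```

Run:
```python
from h import *
s=read_state();print(s["position"],s["force"],s["tool_rot"])
```

```text
[0.53913237 0.0659532  0.13224466] [ 0.37675238 -0.94630936 -1.02859861] [ 3.14139955e+00 -1.06698219e-03 -2.90074840e-03]
```

Emit:
{"op": "apply_moves", "data": {
  "steps": "0.8 0 0 0 0;0.8 0 0 0 0;0.8 0 0 0 0;0.8 0 0 20 0;1 0 0 30 0"
}}

```text
clock: 8.92
position: [0.5379, 0.0656, 0.1817]
tool_rot: [3.141, -0.001, -0.008]
force: [0.3, 0.1, -0.6]
finger_gap: 0.0839
finger_force: 0.0
```

Emit:
{"op": "apply_moves", "data": {
  "steps": "1 17 35 5 0;1 17 35 0 0;1 17 35 0 0;1 17 35 0 0;1 12 35 0 0"
}}

```text
clock: 9.33
position: [0.6212, 0.2424, 0.1887]
tool_rot: [-3.141, 0.003, -0.002]
force: [0.7, 0.6, 0.2]
finger_gap: 0.0881
finger_force: 0.0
```

Run:
```python
from h import *
np.set_printoptions(precision=4,suppress=True)
s=read_state();d=wristcam(get_image("wrist"),s);e=get_image("side")
print(s["position"])
for c in blobs(d,*BLUE,300):
    P=np.array([unproj(d,p,.022) for p in c]); print(c.mean(0),circ(P),len(c))
a=d["frame"]; b=e["frame"][220:340,240:340]
cv2.imwrite("pics/p3.png",np.hstack([cv2.resize(a,(480,360))[:,:,::-1],cv2.resize(b,(300,360))[:,:,::-1]]))
```

```text
[0.6212 0.2424 0.1887]
[188.5229 439.2018] (array([0.406 , 0.3706]), np.float64(0.02279444598628725)) 218
[517.6927 273.5707] (array([0.5506, 0.0746]), np.float64(0.03536615411531756)) 205
[269.9745 215.6786] (array([0.6228, 0.2829]), np.float64(0.02732574362610515)) 196
[384.3915  45.969 ] (array([0.7473, 0.1963]), np.float64(0.02020106315913054)) 258
```

View pics/p3.png

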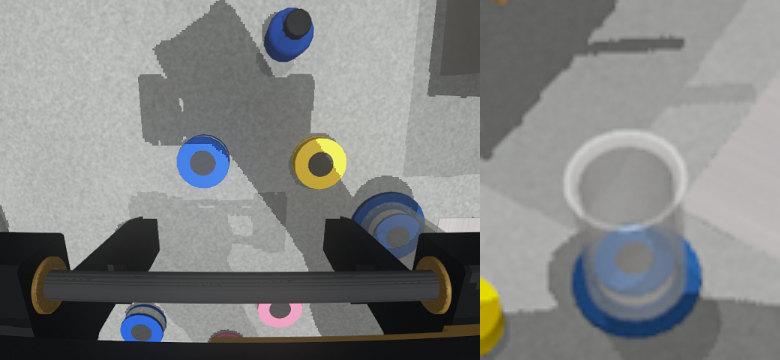

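The first ring lies flat at the bottom of the tube. Now ring C at (0.6226,0.2827).

Emit:
{"op": "apply_moves", "data": {
  "steps": "1 1.5 20 -30 0;1 0 20 -30 0;1 0 0 -30 0;1 0 0 -30 0;1 0 0 -30 0"
}}

```text
clock: 9.85
position: [0.6212, 0.2808, 0.0371]
tool_rot: [3.142, -0.001, 0.001]
force: [-0.2, 0.4, -0.1]
finger_gap: 0.0879
finger_force: 0.0
```

Emit:
{"op": "apply_moves", "data": {
  "steps": "1 0 0 -15 0;1 0 0 -12 0;-1 0 0 0 0;-1 0 0 0 0;-1 0 0 0 0"
}}

```text
clock: 10.27
position: [0.6227, 0.2815, 0.0131]
tool_rot: [-3.14, 0.002, -0.004]
force: [0.1, 0.5, 0.3]
finger_gap: 0.0701
finger_force: 0.0
```

Emit:
{"op": "apply_moves", "data": {
  "steps": "-1 0 0 0 0;-1 0 0 0 0;-1 0 0 0 0;-1 0 0 0 0"
}}

```text
clock: 10.6
position: [0.6222, 0.2815, 0.0127]
tool_rot: [-3.141, 0.002, -0.003]
force: [0.1, -0.1, 6.8]
finger_gap: 0.0552
finger_force: 25.0
```

Emit:
{"op": "apply_moves", "data": {
  "steps": "-1 0 0 30 0;-1 0 0 35 0;-1 0 0 35 0;-1 -4 -10 30 0;-1 -10 -25 20 0"
}}

```text
clock: 11.02
position: [0.6083, 0.2506, 0.1651]
tool_rot: [-3.136, -0.006, -0.008]
force: [0.1, 0.4, 0.0]
finger_gap: 0.055
finger_force: 25.0
```

Emit:
{"op": "apply_moves", "data": {
  "steps": "-1 -12 -30 0 0;-1 -12 -30 0 0;-1 -12 -30 0 0;-1 -12 -30 0 0;-1 -12 -30 0 0"
}}

```text
clock: 11.43
position: [0.5464, 0.0945, 0.1614]
tool_rot: [3.141, -0.001, 0.001]
force: [0.4, 0.1, -0.4]
finger_gap: 0.0554
finger_force: 25.0
```

Emit:
{"op": "apply_moves", "data": {
  "steps": "-1 -10 -25 0 0;-1 0 -5 0 0;-1 0 0 0 0;-1 0 0 0 0"
}}

```text
clock: 11.77
position: [0.5377, 0.0667, 0.1615]
tool_rot: [-3.141, 0.001, -0.001]
force: [0.4, -0.1, -0.8]
finger_gap: 0.0549
finger_force: 25.0
```

Emit:
{"op": "apply_moves", "data": {
  "steps": "-1 1 0 -10 0;-1 0 0 -10 0;-1 0 0 -8 0;-1 0 0 0 0;0.8 0 0 0 0"
}}

```text
clock: 12.18
position: [0.5376, 0.0665, 0.1321]
tool_rot: [3.142, 0.0, -0.003]
force: [-0.6, -0.4, 0.3]
finger_gap: 0.0598
finger_force: 0.0
```

Emit:
{"op": "apply_moves", "data": {
  "steps": "0.8 0 0 0 0;0.8 0 0 0 0;0.8 0 0 20 0;1 0 0 30 0;1 0 30 10 0"
}}

```text
clock: 12.6
position: [0.5407, 0.0901, 0.1965]
tool_rot: [3.138, -0.015, 0.007]
force: [0.6, -0.4, 0.3]
finger_gap: 0.0876
finger_force: 0.0
```

Emit:
{"op": "apply_moves", "data": {
  "steps": "1 -4 38 0 0;1 -4 38 0 0;1 -4 38 0 0;1 -4 38 0 0;1 -4 38 0 0"
}}

```text
clock: 13.02
position: [0.5181, 0.2878, 0.1939]
tool_rot: [-3.141, 0.002, -0.002]
force: [0.8, -0.3, -0.1]
finger_gap: 0.0881
finger_force: 0.0
```

Run:
```python
from h import *
np.set_printoptions(precision=4,suppress=True)
s=read_state();d=wristcam(get_image("wrist"),s);e=get_image("side")
print(s["position"])
for c in blobs(d,*BLUE,300):
    P=np.array([unproj(d,p,.022) for p in c]); print(c.mean(0),circ(P),len(c))
t=get_image("top")
for c in blobs(t,*BLUE):
    P=np.array([unproj(t,p,.022) for p in c]); print("top",c.mean(0),circ(P),len(c))
a=d["frame"]; b=e["frame"][220:340,240:340]
cv2.imwrite("pics/p4.png",np.hstack([cv2.resize(t["frame"],(480,360))[:,:,::-1],cv2.resize(b,(300,360))[:,:,::-1]]))
```

```text
[0.5181 0.2878 0.1939]
[230.5091 343.3273] (array([0.4039, 0.3689]), np.float64(0.024240275546327184)) 165
[220.285 218.425] (array([0.5171, 0.3708]), np.float64(0.02737836485245048)) 200
[563.2986 183.9746] (array([0.54  , 0.0765]), np.float64(0.03966439353290311)) 355
top [281.8105 264.0737] (array([0.5367, 0.0654]), np.float64(0.03937412994598342)) 95
top [274.8475 251.7627] (array([0.5455, 0.0706]), np.float64(0.024635436966735615)) 59
top [224.9298 169.9474] (array([0.7476, 0.2004]), np.float64(0.01703368863814443)) 57
```

View pics/p4.png

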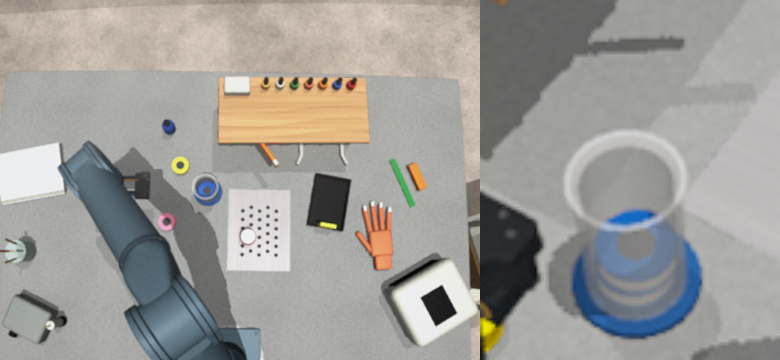

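Two rings are in the tube, both flat, with the wing at the red side. Now ring B at (0.517,0.3707).

Emit:
{"op": "apply_moves", "data": {
  "steps": "1 -1 28 -25 0;1 0 28 -25 0;1 0 26.5 -25 0;1 0 0 -30 0;1 0 0 -30 0"
}}

```text
clock: 13.58
position: [0.5177, 0.3695, 0.0575]
tool_rot: [-3.14, -0.001, -0.002]
force: [0.6, -1.8, -0.5]
finger_gap: 0.0883
finger_force: 0.0
```

Emit:
{"op": "apply_moves", "data": {
  "steps": "1 0 0 -20 0;1 0 0 -15 0;1 0 0 -12 0;-1 0 0 0 0;-1 0 0 0 0"
}}

```text
clock: 14.0
position: [0.5178, 0.3682, 0.0116]
tool_rot: [-3.142, 0.002, -0.001]
force: [0.7, 0.5, 0.5]
finger_gap: 0.0774
finger_force: 0.0
```

Emit:
{"op": "apply_moves", "data": {
  "steps": "-1 0 0 0 0;-1 0 0 0 0;-1 0 0 0 0;-1 0 0 0 0;-1 0 0 0 0"
}}

```text
clock: 14.42
position: [0.5181, 0.3691, 0.0124]
tool_rot: [-3.14, 0.001, -0.003]
force: [-1.3, -0.3, 7.2]
finger_gap: 0.0551
finger_force: 25.0
```

Emit:
{"op": "apply_moves", "data": {
  "steps": "-1 0 0 30 0;-1 0 0 35 0;-1 0 0 35 0;-1 0 -15 30 0;-1 1 -30 20 0"
}}

```text
clock: 14.83
position: [0.5179, 0.3283, 0.1649]
tool_rot: [-3.136, -0.008, -0.005]
force: [0.7, 0.7, -0.8]
finger_gap: 0.0552
finger_force: 25.0
```

Emit:
{"op": "apply_moves", "data": {
  "steps": "-1 3 -35 0 0;-1 3 -35 0 0;-1 3 -35 0 0;-1 3 -35 0 0;-1 3 -35 0 0"
}}

```text
clock: 15.25
position: [0.533, 0.1467, 0.1614]
tool_rot: [3.141, -0.001, 0.0]
force: [0.2, 0.0, -1.1]
finger_gap: 0.055
finger_force: 25.0
```

Emit:
{"op": "apply_moves", "data": {
  "steps": "-1 3 -35 0 0;-1 2 -30 0 0;-1 0 -17 0 0;-1 0 0 0 0;-1 0 0 0 0"
}}

```text
clock: 15.67
position: [0.5382, 0.0657, 0.1613]
tool_rot: [3.142, -0.005, -0.0]
force: [0.3, 0.7, -0.8]
finger_gap: 0.0556
finger_force: 25.0
```

Release, then go to the last ring D (0.4015,0.3695).

Emit:
{"op": "apply_moves", "data": {
  "steps": "-1 1 0.5 -10 0;-1 0 0 -10 0;-1 0 0 -8 0;-1 0 0 0 0;0.8 0 0 0 0"
}}

```text
clock: 16.08
position: [0.5385, 0.0677, 0.1321]
tool_rot: [3.142, 0.001, -0.003]
force: [-0.9, -0.5, 0.3]
finger_gap: 0.0596
finger_force: 0.0
```

Emit:
{"op": "apply_moves", "data": {
  "steps": "0.8 0 0 0 0;0.8 0 0 0 0;0.8 0 0 20 0;1 0 0 30 0;1 -10 30 10 0"
}}

```text
clock: 16.5
position: [0.5331, 0.0913, 0.1965]
tool_rot: [3.139, -0.016, 0.009]
force: [0.8, -0.1, 1.0]
finger_gap: 0.088
finger_force: 0.0
```

Emit:
{"op": "apply_moves", "data": {
  "steps": "1 -15 35 0 0;1 -15 35 0 0;1 -15 35 0 0;1 -15 35 0 0;1 -15 35 0 0"
}}

```text
clock: 16.92
position: [0.4537, 0.2736, 0.1939]
tool_rot: [-3.141, 0.002, -0.002]
force: [0.4, 0.3, -0.1]
finger_gap: 0.0881
finger_force: 0.0
```

Run:
```python
from h import *
np.set_printoptions(precision=4,suppress=True)
s=read_state();d=wristcam(get_image("wrist"),s);e=get_image("side")
print(s["position"])
for c in blobs(d,*BLUE,300):
    P=np.array([unproj(d,p,.022) for p in c]); print(c.mean(0),circ(P),len(c))
cv2.imwrite("pics/p5.png",np.hstack([cv2.resize(d["frame"],(480,360))[:,:,::-1],cv2.resize(e["frame"][220:340,240:340],(300,360))[:,:,::-1]]))
```

```text
[0.4537 0.2736 0.1939]
[206.6392 276.2627] (array([0.4024, 0.3701]), np.float64(0.02313850982429291)) 255
[556.0449 110.4406] (array([0.5374, 0.0758]), np.float64(0.03965766364162547)) 379
```

View pics/p5.png

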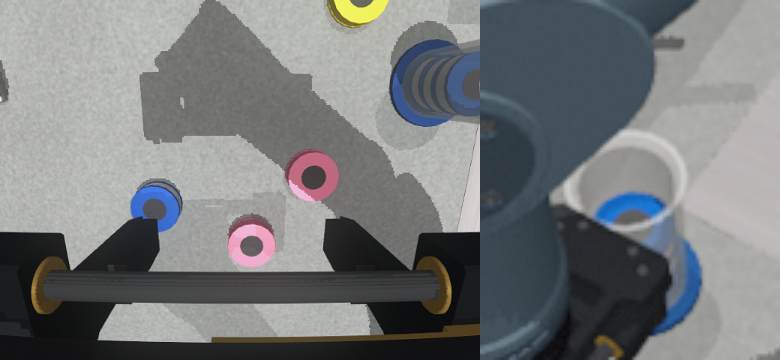

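Three are stacked flat. Last blue ring at (206,278) in the wrist view; the pinks at (251,245) and (313,177) of the picture are clear of the grasp.

Emit:
{"op": "apply_moves", "data": {
  "steps": "1 -13 24 -20 0;1 -13 24 -20 0;1 -13 24 -20 0;1 -13 24 -20 0;1 0 0 0 0"
}}

```text
clock: 17.43
position: [0.3973, 0.372, 0.1106]
tool_rot: [-3.141, -0.01, 0.007]
force: [-1.7, -0.7, 0.5]
finger_gap: 0.0881
finger_force: 0.0
```

Run:
```python
from h import *
s=read_state();d=wristcam(get_image("wrist"),s);e=get_image("side")
print(s["position"],s["joints"])
for c in blobs(d,*BLUE,300):
    P=np.array([unproj(d,p,.022) for p in c]); print(c.mean(0),c.max(0),circ(P),len(c))
```

```text
[0.39725059 0.37202408 0.11061255] [-0.55413956  0.5662483  -0.36209157  1.8936045   0.28127409  0.73405838
 -2.63972562]
[322.17175573 237.10305344] [368 283] (array([0.40174147, 0.37146772]), np.float64(0.02791917925241832)) 262
```

Joint 7 is at -2.64, near its limit, so I turn the tool +21° to ease it and then go down.

Emit:
{"op": "apply_moves", "data": {
  "steps": "1 2 0 0 7;1 2 -1 0 7;1 0 0 0 7;1 0 0 -20 0;1 0 0 0 0"
}}

```text
clock: 17.95
position: [0.4073, 0.3643, 0.092]
tool_rot: [3.088, 0.566, -0.002]
force: [-0.9, 0.1, 0.0]
finger_gap: 0.0881
finger_force: 0.0
```

Run:
```python
from h import *
s=read_state();d=wristcam(get_image("wrist"),s)
print(s["position"],s["joints"])
for c in blobs(d,*BLUE,300):
    P=np.array([unproj(d,p,.022) for p in c]); print(c.mean(0),c.max(0),circ(P),len(c))
```

```text
[0.4072829  0.36433218 0.09204256] [-0.48434877  0.61178668 -0.42990434  1.89275396  0.37370794  0.71854678
 -2.33916051]
[307.44367816 243.37701149] [354 307] (array([0.40191993, 0.3719531 ]), np.float64(0.027969040992927352)) 435
```

Emit:
{"op": "apply_moves", "data": {
  "steps": "1 0 0 -20 0;1 0 0 0 0;1 0 0 0 0"
}}

```text
clock: 18.25
position: [0.4066, 0.3662, 0.0736]
tool_rot: [3.088, 0.569, -0.001]
force: [0.2, 0.1, 0.8]
finger_gap: 0.088
finger_force: 0.0
```

Emit:
{"op": "apply_moves", "data": {
  "steps": "1 -5 5 -20 0;1 0 0 -20 0;1 0 0 -21 0;1 0 0 0 0;1 0 0 0 0"
}}

```text
clock: 18.67
position: [0.4014, 0.3718, 0.0128]
tool_rot: [3.089, 0.571, -0.001]
force: [-1.3, -0.5, 0.3]
finger_gap: 0.0878
finger_force: 0.0
```

Emit:
{"op": "apply_moves", "data": {
  "steps": "-1 0 0 0 0;-1 0 0 0 0;-1 0 0 0 0;-1 0 0 0 0;-1 0 0 0 0"
}}

```text
clock: 19.08
position: [0.4016, 0.3722, 0.0127]
tool_rot: [-3.089, -0.571, -0.001]
force: [-0.2, -1.1, -0.0]
finger_gap: 0.0569
finger_force: 0.0
```

Emit:
{"op": "apply_moves", "data": {
  "steps": "-1 0 0 0 0;-1 0 0 0 0;-1 0 0 0 0"
}}

```text
clock: 19.33
position: [0.4016, 0.3721, 0.0127]
tool_rot: [-3.089, -0.571, -0.001]
force: [-0.3, -1.6, 6.1]
finger_gap: 0.055
finger_force: 25.0
```

Emit:
{"op": "apply_moves", "data": {
  "steps": "-1 0 0 30 0;-1 0 0 35 0;-1 0 0 35 0;-1 8 -17 30 0;-1 13 -29 20 0"
}}

```text
clock: 19.75
position: [0.4213, 0.3299, 0.1654]
tool_rot: [-3.083, -0.58, -0.004]
force: [1.6, 0.3, -0.3]
finger_gap: 0.055
finger_force: 25.0
```

Emit:
{"op": "apply_moves", "data": {
  "steps": "-1 14 -31 0 0;-1 14 -31 0 0;-1 14 -31 0 0;-1 14 -31 0 0;-1 14 -31 0 0"
}}

```text
clock: 20.17
position: [0.4925, 0.1692, 0.1621]
tool_rot: [3.089, 0.571, -0.0]
force: [0.7, 0.7, -1.2]
finger_gap: 0.055
finger_force: 25.0
```

Emit:
{"op": "apply_moves", "data": {
  "steps": "-1 14 -31 0 0;-1 14 -31 0 0;-1 14 -31 0 0;-1 4 -11 0 0;-1 0 0 0 0"
}}

```text
clock: 20.58
position: [0.5391, 0.0627, 0.1617]
tool_rot: [3.089, 0.561, -0.001]
force: [-0.3, 0.6, -1.5]
finger_gap: 0.0553
finger_force: 25.0
```

Emit:
{"op": "apply_moves", "data": {
  "steps": "-1 0 0 0 0"
}}

```text
clock: 20.67
position: [0.5379, 0.0672, 0.1619]
tool_rot: [-3.089, -0.57, 0.001]
force: [-1.0, 0.1, 0.4]
finger_gap: 0.0553
finger_force: 25.0
```

Emit:
{"op": "apply_moves", "data": {
  "steps": "-1 0.5 -0.5 -10 0;-1 0 0 -10 0;-1 0 0 -8 0;-1 0 0 0 0;0.8 0 0 0 0"
}}

```text
clock: 21.08
position: [0.538, 0.0672, 0.1333]
tool_rot: [-3.089, -0.573, 0.003]
force: [0.6, 0.0, -1.2]
finger_gap: 0.0601
finger_force: 0.0
```

Emit:
{"op": "apply_moves", "data": {
  "steps": "0.8 0 0 0 0;0.8 0 0 0 0;0.8 0 0 20 0;1 0 0 30 0;1 -10 -20 30 0"
}}

```text
clock: 21.5
position: [0.5294, 0.0505, 0.2154]
tool_rot: [-3.085, -0.579, -0.002]
force: [-0.2, 0.1, -0.3]
finger_gap: 0.0878
finger_force: 0.0
```

Emit:
{"op": "apply_moves", "data": {
  "steps": "1 -15 -35 0 0;1 -15 -35 0 0;1 -15 -35 0 0;1 -15 -35 0 0;1 -15 -35 0 0"
}}

```text
clock: 21.92
position: [0.453, -0.1301, 0.2148]
tool_rot: [3.088, 0.571, 0.002]
force: [-0.4, -0.4, -0.7]
finger_gap: 0.0882
finger_force: 0.0
```

Run:
```python
from h import *
np.set_printoptions(precision=4,suppress=True)
s=read_state();d=wristcam(get_image("wrist"),s);e=get_image("side");t=get_image("top")
print(s["position"])
for D,n in((t,"top"),(d,"wrist")):
    for c in blobs(D,(22,130,110),(33,255,255)): print(n,c.mean(0),cv2.minAreaRect(c),unproj(D,c.mean(0),.070))
cv2.imwrite("pics/p6.png",np.hstack([cv2.resize(d["frame"],(480,360))[:,:,::-1],cv2.resize(e["frame"][220:340,240:340],(300,360))[:,:,::-1]]))
```

```text
[ 0.453  -0.1301  0.2148]
top [437.0185 300.3148] ((437.1279602050781, 300.2960205078125), (22.718454360961914, 7.334303855895996), 10.30484676361084) [ 0.4322 -0.3096  0.07  ]
top [240.4333 220.5   ] ((240.5, 220.5), (21.0, 21.0), 90.0) [0.6114 0.1502 0.07  ]
wrist [503.5805 308.4146] ((505.8891906738281, 310.1719970703125), (92.08892059326172, 20.58378791809082), 42.273685455322266) [ 0.4413 -0.2901  0.07  ]
```

View pics/p6.png

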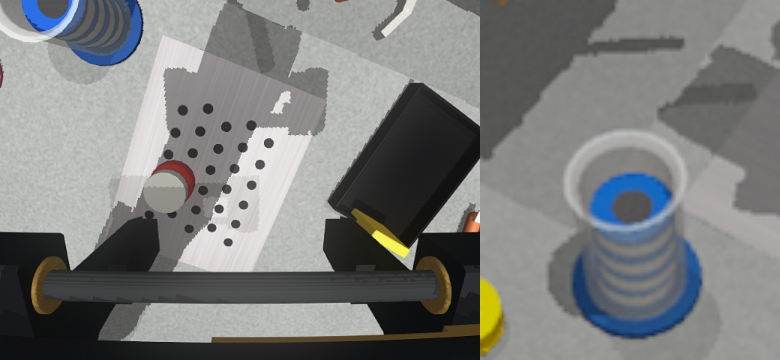

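All four rings are stacked flat in the tube. The tray's yellow grip is at about (0.432,-0.310), with the tray yawed about -10°. I go nearer, turning the tool in line with the tray, to measure it better.

Emit:
{"op": "apply_moves", "data": {
  "steps": "0.6 -12 -33 0 -6;0.6 -12 -33 0 -6;0.6 -12 -33 0 -6;0.6 -12 -33 0 -6;0.6 -12 -33 0 -6"
}}

```text
clock: 22.48
position: [0.3945, -0.2937, 0.2147]
tool_rot: [3.131, -0.252, 0.002]
force: [-0.1, -0.3, 0.4]
finger_gap: 0.0702
finger_force: 0.0
```

Emit:
{"op": "apply_moves", "data": {
  "steps": "0.6 -7 -10 0 -1.5;0.6 0 0 0 0;0.6 0 0 0 0"
}}

```text
clock: 22.73
position: [0.3877, -0.3023, 0.2143]
tool_rot: [-3.128, 0.285, -0.001]
force: [-0.3, 0.1, 0.4]
finger_gap: 0.0704
finger_force: 0.0
```

Run:
```python
from h import *
np.set_printoptions(precision=4,suppress=True)
s=read_state();d=wristcam(get_image("wrist"),s)
print(s["position"],s["tool_rot"],s["joints"][6])
for c in blobs(d,(22,130,80),(33,255,255)):
    r=cv2.minAreaRect(c);print(r); print(np.array([unproj(d,p,.070) for p in cv2.boxPoints(r)]))
m=cv2.inRange(d["frame"],(0,0,0),(60,60,60)); 
cv2.imwrite("pics/p7.png",d["frame"][:,:,::-1])
```

```text
[ 0.3877 -0.3023  0.2143] [-3.1279  0.2851 -0.0009] -1.259907204203742
((322.5, 159.5), (21.0, 69.0), 90.0)
[[ 0.4461 -0.2894  0.07  ]
 [ 0.4373 -0.337   0.07  ]
 [ 0.4228 -0.3347  0.07  ]
 [ 0.4317 -0.2864  0.07  ]]
```

View pics/p7.png

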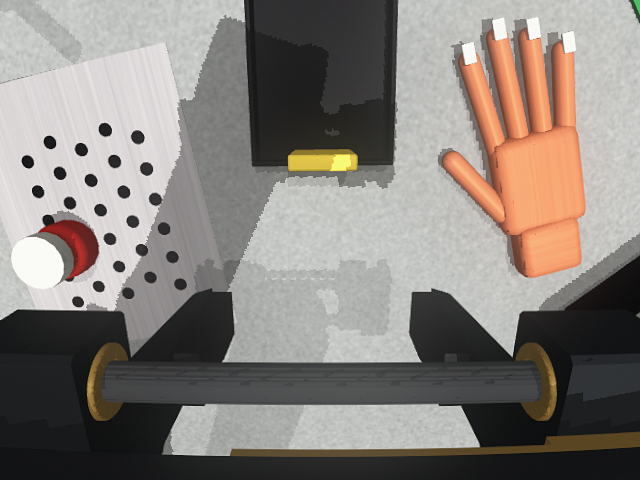

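The tool is in line with the tray; the grip plate is at (322,160) → (0.4345,-0.312). Descend and grip its sides.

Emit:
{"op": "apply_moves", "data": {
  "steps": "0.6 24 -5 0 0;0.6 23 -4.5 -25 0;0.6 0 0 -35 0;0.6 0 0 -35 0;0.6 0 0 -35 0"
}}

```text
clock: 23.2
position: [0.4361, -0.3102, 0.0831]
tool_rot: [-3.128, 0.28, -0.003]
force: [0.5, -0.8, -0.9]
finger_gap: 0.0705
finger_force: 0.0
```

Emit:
{"op": "apply_moves", "data": {
  "steps": "0.6 0 0 -25 0;0.6 0 0 -15 0;0.6 0 0 -10 0;0.6 0 0 0 0;-1 0 0 0 0"
}}

```text
clock: 23.62
position: [0.4348, -0.3118, 0.0345]
tool_rot: [-3.128, 0.285, -0.001]
force: [-1.0, -0.2, 1.0]
finger_gap: 0.0658
finger_force: 0.0
```

Emit:
{"op": "apply_moves", "data": {
  "steps": "-1 0 0 0 0;-1 0 0 0 0;-1 0 0 0 0;-1 0 0 0 0;-1 0 0 0 0"
}}

```text
clock: 24.03
position: [0.4347, -0.3132, 0.0354]
tool_rot: [3.128, -0.288, 0.003]
force: [-0.9, 1.8, 8.1]
finger_gap: 0.0497
finger_force: 25.0
```

Emit:
{"op": "apply_moves", "data": {
  "steps": "-1 0 1.5 0 3;-1 4 1.5 0 3;-1 5 1.5 0 3;-1 5 2 0 3;-1 0 0 0 0",
  "force": 40
}}

```text
clock: 24.45
position: [0.4492, -0.3075, 0.0354]
tool_rot: [3.14, 0.043, 0.004]
force: [1.1, -0.3, 7.1]
finger_gap: 0.0496
finger_force: 40.0
```

Run:
```python
from h import *
np.set_printoptions(precision=4,suppress=True)
s=read_state();d=get_image("top");print(s["position"],s["tool_rot"],s["force"],s["finger_gap"])
# refine station: board front edge and sides by gradient in top image
g=cv2.cvtColor(d["frame"],cv2.COLOR_RGB2HSV); wood=cv2.inRange(g,np.array((8,60,90)),np.array((22,255,255)))
c=max(cv2.findContours(wood,cv2.RETR_EXTERNAL,cv2.CHAIN_APPROX_NONE)[0],key=cv2.contourArea)
P=cv2.boxPoints(cv2.minAreaRect(c)); W=np.array([unproj(d,p,.197) for p in P]);print(P,W,W.mean(0))
cv2.imwrite("pics/p8.png",cv2.resize(d["frame"][170:330,360:520],(600,600),interpolation=3)[:,:,::-1])
```

```text
[ 0.4492 -0.3075  0.0354] [3.1395 0.043  0.0039] [ 1.0665 -0.2963  7.0937] 0.049595532672769276
[[290. 103.]
 [492. 103.]
 [492. 215.]
 [290. 215.]] [[ 0.8544  0.0345  0.197 ]
 [ 0.866  -0.4173  0.197 ]
 [ 0.6097 -0.4077  0.197 ]
 [ 0.6015  0.0278  0.197 ]] [ 0.7329 -0.1907  0.197 ]
```

View pics/p8.png

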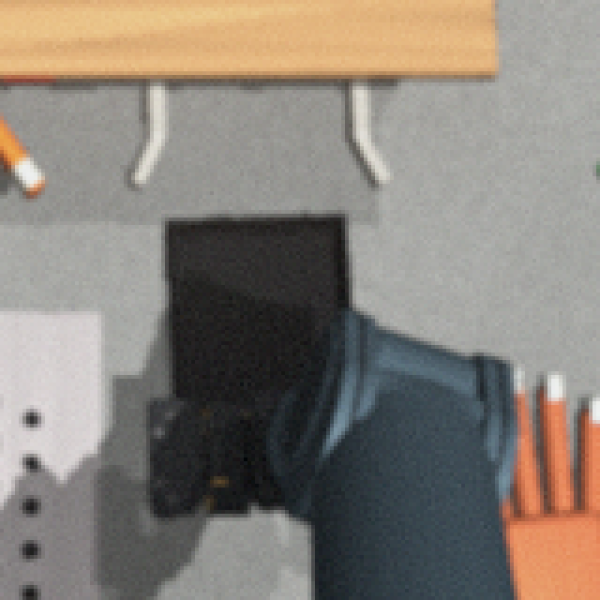

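The tray is lined up with the lane: front edge 167–347 between rail ends at about 164–352, mids at about 257–258. Push in.

Emit:
{"op": "apply_moves", "data": {
  "steps": "-1 12 0.3 0 0;-1 12 0.3 0 0;-1 12 0.3 0 0;-1 12 0.3 0 0;-1 12 0.3 0 0"
}}

```text
clock: 24.92
position: [0.5051, -0.3066, 0.0354]
tool_rot: [3.14, 0.035, -0.008]
force: [-10.2, 0.3, 16.9]
finger_gap: 0.0496
finger_force: 40.0
```

Emit:
{"op": "apply_moves", "data": {
  "steps": "-1 12 0.3 0 0;-1 12 0.3 0 0;-1 12 0.3 0 0;-1 12 0.3 0 0;-1 0 0 0 0"
}}

```text
clock: 25.33
position: [0.5576, -0.3043, 0.0354]
tool_rot: [3.14, 0.038, 0.003]
force: [1.0, -0.1, 6.8]
finger_gap: 0.0496
finger_force: 39.9
```

Emit:
{"op": "apply_moves", "data": {
  "steps": "-1 6 0.2 0 0;-1 6 0.2 0 0;-1 5 0.2 0 0;-1 0 0 0 0"
}}

```text
clock: 25.67
position: [0.5721, -0.3044, 0.0354]
tool_rot: [3.14, 0.037, -0.002]
force: [-5.0, -0.2, 10.1]
finger_gap: 0.0492
finger_force: 39.9
```

Emit:
{"op": "apply_moves", "data": {
  "steps": "-1 4 0.1 0 0;-1 3 0.1 0 0;-1 0 0 0 0"
}}

```text
clock: 25.92
position: [0.5784, -0.3043, 0.0354]
tool_rot: [3.14, 0.036, -0.004]
force: [-5.5, -0.1, 11.9]
finger_gap: 0.0497
finger_force: 39.9
```

Emit:
{"op": "apply_moves", "data": {
  "steps": "-1 3 0.1 0 0;-1 2 0.1 0 0;-1 0 0 0 0"
}}

```text
clock: 26.17
position: [0.5831, -0.3042, 0.0354]
tool_rot: [3.14, 0.036, -0.004]
force: [-7.3, -0.1, 12.8]
finger_gap: 0.0493
finger_force: 40.0
```

Emit:
{"op": "apply_moves", "data": {
  "steps": "-1 2 0 0 0;-1 2 0 0 0;-1 0 0 0 0;-1 0 0 0 0"
}}

```text
clock: 26.5
position: [0.5851, -0.3043, 0.0354]
tool_rot: [3.141, 0.036, -0.01]
force: [-12.7, 0.7, 17.9]
finger_gap: 0.0492
finger_force: 40.0
```

Emit:
{"op": "apply_moves", "data": {
  "steps": "-1 2 0 0 0;-1 2 0 0 0;-1 0 0 0 0;-1 0 0 0 0"
}}

```text
clock: 26.83
position: [0.5852, -0.3043, 0.0353]
tool_rot: [-3.141, -0.035, 0.023]
force: [-23.8, 3.4, 27.8]
finger_gap: 0.0495
finger_force: 40.1
```

Firm stop at the expected place. Relax, release, retreat and check.

Emit:
{"op": "apply_moves", "data": {
  "steps": "-1 -4 0 0 0;0.6 0 0 0 0;0.6 0 0 0 0;0.6 0 0 0 0;0.6 0 0 0 0"
}}

```text
clock: 27.25
position: [0.589, -0.3026, 0.034]
tool_rot: [-3.141, -0.04, -0.0]
force: [-0.7, 0.3, -0.8]
finger_gap: 0.0703
finger_force: 0.0
```

Emit:
{"op": "apply_moves", "data": {
  "steps": "0.6 0 0 20 0;0.6 -5 0 30 0;0.6 -10 5 35 0;-1 -15 20 35 0;-1 -15 30 30 0"
}}

```text
clock: 27.67
position: [0.5452, -0.2529, 0.1829]
tool_rot: [3.139, 0.033, 0.003]
force: [0.3, -1.1, 0.8]
finger_gap: 0.0593
finger_force: 0.0
```

Emit:
{"op": "apply_moves", "data": {
  "steps": "-1 -10 25 20 0;-1 -20 25 10 0;-1 -30 0 0 0;-1 -30 0 0 0;-1 0 0 0 0"
}}

```text
clock: 28.08
position: [0.4499, -0.2006, 0.2104]
tool_rot: [3.141, 0.038, -0.008]
force: [0.5, -0.7, -0.3]
finger_gap: 0.0263
finger_force: 0.0
```

Run:
```python
from h import *
np.set_printoptions(precision=4,suppress=True)
s=read_state();t=get_image("top");e=get_image("side");print(s["position"])
for c in blobs(t,(22,130,110),(33,255,255)): print(c.mean(0),unproj(t,c.mean(0),.070))
cv2.imwrite("pics/p9.png",np.hstack([cv2.resize(t["frame"][170:330,240:500],(480,300))[:,:,::-1],cv2.resize(e["frame"][120:340,160:380],(300,300))[:,:,::-1]]))
```

```text
[ 0.4499 -0.2006  0.2104]
[433.3585 236.4528] [ 0.5814 -0.3025  0.07  ]
[240.4333 220.5   ] [0.6114 0.1502 0.07  ]
```

View pics/p9.png

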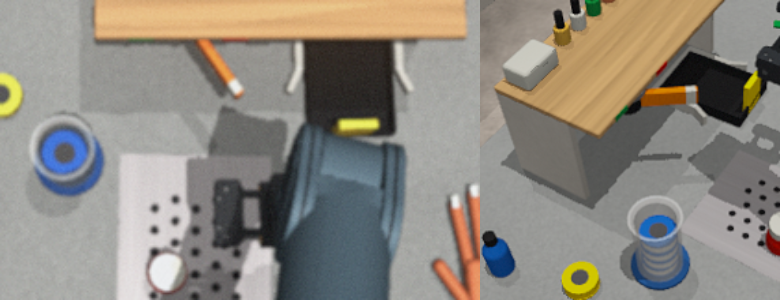

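Tray is home (plate reads (0.581,-0.3025) against an expected (0.5835,-0.303)), the rings are stacked and the wing is on the red side. Now I confirm the knob number and approach the wing from its right.

Run:
```python
from h import *
t=get_image("top")
for c in blobs(t,(5,150,150),(14,255,255)): print(c.mean(0))
print(unproj(t,(368,219),.173))
```

```text
[503.73516949 313.43008475]
[355.27941176 200.44117647]
[ 0.60040431 -0.14070782  0.173     ]
```

Emit:
{"op": "apply_moves", "data": {
  "steps": "-1 30 0 0 0;-1 33 1 0 0;-1 33 1 0 0;-1 33 1 0 0;-1 33 1 0 0"
}}

```text
clock: 28.65
position: [0.6202, -0.1962, 0.2104]
tool_rot: [-3.141, -0.04, -0.001]
force: [0.1, -0.1, 0.6]
finger_gap: 0.0002
finger_force: 0.0
```

Emit:
{"op": "apply_moves", "data": {
  "steps": "-1 0 0 -20 0;-1 0 0 -20 0;-1 0 0 -20 0;-1 0 10 0 0;-1 0 10 0 0"
}}

```text
clock: 29.07
position: [0.6174, -0.1759, 0.1497]
tool_rot: [-3.14, -0.038, 0.003]
force: [0.7, 0.7, 0.3]
finger_gap: 0.0008
finger_force: 0.0
```

Emit:
{"op": "apply_moves", "data": {
  "steps": "-1 0 15 0 0;-1 0 15 0 0;-1 0 15 0 0;-1 0 15 0 0;-1 0 15 0 0"
}}

```text
clock: 29.48
position: [0.6171, -0.1004, 0.1515]
tool_rot: [3.14, 0.04, -0.0]
force: [-3.0, -4.1, 1.4]
finger_gap: 0.0002
finger_force: 2.2
```

Emit:
{"op": "apply_moves", "data": {
  "steps": "-1 0 13 0 0;-1 0 12 0 0;-1 0 8 0 0;-1 0 4 0 0;-1 0 0 0 0"
}}

```text
clock: 29.9
position: [0.6174, -0.0636, 0.1508]
tool_rot: [-3.141, -0.041, 0.0]
force: [-0.5, -0.7, -0.0]
finger_gap: 0.0005
finger_force: 0.1
```

Emit:
{"op": "apply_moves", "data": {
  "steps": "-1 0 2 0 0;-1 0 2 0 0;-1 0 2 0 0;-1 0 0 0 0"
}}

```text
clock: 30.23
position: [0.6173, -0.0627, 0.1507]
tool_rot: [3.137, 0.034, -0.0]
force: [0.7, -7.8, -0.2]
finger_gap: 0.0005
finger_force: 3.5
```

Emit:
{"op": "apply_moves", "data": {
  "steps": "-1 0 2 0 0;-1 0 1 0 0;-1 0 0 0 0;-1 0 0 0 0"
}}

```text
clock: 30.57
position: [0.6173, -0.0624, 0.1508]
tool_rot: [3.135, 0.031, -0.0]
force: [0.4, -14.1, 0.9]
finger_gap: 0.0004
finger_force: 5.6
```

Stop reached at the green end. Back off and make the final check.

Emit:
{"op": "apply_moves", "data": {
  "steps": "-1 0 -15 0 0;-1 0 -20 0 0;-1 -10 0 30 0;-1 -20 0 30 0;-1 -35 0 10 0"
}}

```text
clock: 30.98
position: [0.5559, -0.0901, 0.2243]
tool_rot: [-3.14, -0.039, -0.012]
force: [0.1, 0.4, 0.0]
finger_gap: 0.0005
finger_force: 0.0
```

Emit:
{"op": "apply_moves", "data": {
  "steps": "-1 -35 -10 0 0;-1 -35 -10 0 0;-1 -20 0 0 0;-1 0 0 0 0;-1 0 0 0 0"
}}

```text
clock: 31.4
position: [0.4619, -0.1106, 0.2211]
tool_rot: [-3.141, -0.038, -0.001]
force: [0.3, 0.5, 0.0]
finger_gap: 0.0003
finger_force: 0.0
```

Run:
```python
from h import *
s=read_state();t=get_image("top");e=get_image("side");print(s["position"],s["clock"],s["force"])
for c in blobs(t,(5,150,150),(14,255,255)): print(c.mean(0))
for c in blobs(t,(22,130,110),(33,255,255)): print("y",c.mean(0),unproj(t,c.mean(0),.070))
cv2.imwrite("pics/p10.png",np.hstack([cv2.resize(t["frame"][90:370,130:570],(480,305))[:,:,::-1],cv2.resize(e["frame"][120:340,160:380],(305,305))[:,:,::-1]]))
```

```text
[ 0.46194817 -0.11056554  0.2210987 ] 31.4 [0.29115378 0.49330318 0.02268093]
[502.85087719 312.15131579]
[326.13414634 201.46341463]
y [432.96363636 236.6       ] [ 0.58107355 -0.30160242  0.07      ]
y [240.43333333 220.5       ] [0.6114494  0.15022709 0.07      ]
```

View pics/p10.png

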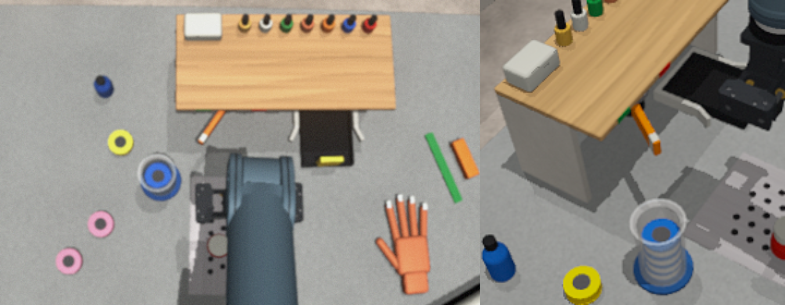

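The wing is at the green end, the four rings are in the tube, the tray is home and the bystanders are untouched. Handing in.

```bash
python3 -c "
from station import *
print(close_job())"
```

```text
the job is handed in; nothing more can be done
None
```

I turned the knob off, stacked all four blue rings flat in the tube, pushed the tray home, turned the knob on and handed the job in at about 31 s. The last pictures agree and show the bystanders in place, but the hand-in gave no verdict.

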